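Load a label roll onto the unwinder's spindle

ROBOT

A 6-joint arm with a two-finger parallel gripper is mounted at the origin on a cart in front of the work surface, level with it; the furniture and walls round the work are solid. World frame = base frame: x ahead of the robot, y to its left, z up, the work surface at z = 0. Lengths are in m, angles in rad, forces in N, time in s.
With the tool pointing down it reaches from about 0.35 to 0.775 m from the base axis. Payload 7.3 kg.
Tool frame: the origin (TCP) lies midway between the tips of the shut fingers; the grasp point (between the pads) lies 19 mm behind it; z points along the fingers, y is the line along which they close (so a half turn about z gives the same grasp; the last joint's range is limited). The gripper opens to 92 mm and grips with 3 to 60 N. Pads are 19 mm wide; open, the fingers measure 130 mm over their backs; the gripper's body (75 mm by 190 mm) begins 47 mm behind the grasp point.
Start: joints at [-1.36, 0.342, 1.524, -0, 1.275, -0.146], TCP at [0.183, -0.492, 0.227] pointing down, gripper open.
Joint ranges: [-2.53, 2.53], [-0.77, 2.02], [0.04, 2.7], [-1, 4.14], [0.28, 2.66], [-3.11, 3.11]. Speed limits (rad/s): [2.57, 2.57, 3.14, 3.14, 3.14, 3.14].

INTERFACE

Orientations are given as [roll, pitch, yaw] about the fixed x, y, z axes, in that order (R = Rz(yaw) Ry(pitch) Rx(roll)).
In Python, from workcell import bot gives the robot as it stands.
- The arm moves only by the tool arm_command, never from a script. Its argument "targets" is a list that holds one entry, the list of rows, each a list of 7 numbers: the opening, from -1 (shut) to 1 (fully open), then the shift along the tool's x, y, z in m, then the turn, a rotation vector about the tool's x, y, z in degrees. A call has 1 to 12 rows; each row shifts and turns the commanded pose from where the row before left it, along the tool's axes as they then stand; what a row does not reach is not made up. A row lasts 1/8 s, in which the tool goes at most 62.5 mm and 10.7 degrees, less where a joint would pass 70% of its speed; a pose out of reach is approached as far as the arm can. A call with a gripper value outside its range is refused whole. The fingers move at their own pace and stop on an object; "force" is the grip in N (left out, the last holds). Time passes only in rows, so rows that do not move let the fingers close. It gives the time, the measured TCP pose, the force, the opening and the grip force at its end, in the units of the state.
- bot.get_state(): the state, without advancing time (a new reading comes with each control period).
- bot.snapshot(name): name is "scene" or "top" or "wrist"; returns the picture (480x640x3 uint8, red, green, blue); there is no depth.
- bot.camera_info(name): a dict with "camera_matrix" (3x3 intrinsics, pixels), "extrinsics" (4x4, takes a point from world to camera coordinates). Camera axes: x right, y down, z forward; pixel columns grow to the right and rows downward; lengths in m; the calibration is good to about 2 mm. A picture is of the moment at which its call begins: read the wrist's pose just before it. camera_info takes no time and is no camera call; for the wrist camera it gives the pose at the moment of the call.
- bot.finish_job(): hands the job in; it is judged then, once.
The state is a dict: "time": time; "joints": joint angles; "qd": joint speeds; "tau": joint torques, N m; "tcp_pos": TCP position; "orientation": TCP orientation; "ft_force": force on the tool from outside, world axes, zero at the start; "wrist_torque": the same for the moment, N m; "finger_gap": opening from 0.0 (shut) to 1.0 (fully open); "grasp_force": force on a finger pad.
Only numpy, scipy, OpenCV 4.12 (cv2) and the standard library are available. Lean on these libraries where they do the work, as an engineer would, in place of code of your own. Each camera call takes 0.05 s, during which the arm holds its last target. There are 200 camera calls.

TASK

Load the label unwinder: pick up the label roll whose core hole is wide enough for the upright spindle, slip it over the spindle and lower it (do not drop it) until it sits flat on the disc, then let go. Leave the other roll, of the same outer size but with the narrow core, where it stands.

Things in the scene. Friction and masses are not known exactly. Their poses are not given: they have to be found in the camera images.
- wide_core_roll: White paper label roll with a brown cardboard core, standing on end on the worktop: 60 mm outer diameter, 50 mm tall, through hole 37 mm in diameter, so it fits the spindle. Loose, 0.08 to 0.15 kg. Origin at the middle of the roll, on its axis, 25 mm above its underside; z up along its axis. Stands nearer the robot or farther away than the other.
- narrow_core_roll: The same kind of white paper roll standing on end, 60 mm outer diameter, 50 mm tall, but with a hole of only 15 mm, too narrow for the spindle. Loose. Origin at the middle of the roll, on its axis; z up along its axis. The two rolls may stand in either place.
- label_stand: Label unwinder fixed to the worktop: dark steel plate 90 x 165 x 10 mm, a grey disc (68 mm across) on it and an upright aluminium spindle, 23 mm in diameter, top 74 mm above the worktop (last 10 mm tapered). Origin on the spindle's axis at worktop level, z up. The plate reaches 45 mm to +y, 120 mm to -y; 100 mm to -y stands a guide roller along x between two cheeks, 34 mm high.
- spindle_seat (a point): Centre of the seat disc's top face, at the foot of the spindle, on its axis, 14 mm above the worktop; z up. A seated roll rests on this face, so its middle is 25 mm above this point; the spindle rises 60 mm above it.
Things that resemble listed ones, but are neither listed nor needed, are in the scene too. What is shaped like the wide_core_roll but purple or yellow is not meant.

How it is judged:
By the outcome, as a careful person would: the job done as asked, in the order asked, and still so for the second after the job is handed in, with the robot touching nothing.
It also fails if it takes over 40 s, if anything falls off the work surface, if the arm or the gripper's body presses on something with over 40 N, if the wrist force passes 120 N, or if a joint passes its speed limit or range.

## Working session

There is one attempt and no reset: what is moved stays moved. The work goes in short steps, Python scripts to look and compute and a tool call to move; the robot and the scene stay as the last step left them, time stands still between calls to the robot, and variables do not carry over. Pictures are saved under pics/ and viewed, at most 10 in all, crops included, and the job is handed in when it is done.

Besides the shell and the picture viewer there is one more tool, called as name(argument=value, ...) on one line, values as JSON. arm_command: Moves the arm, as the interface text tells. Its arguments: {"type":"object","properties":{"targets":{"type":"array"},"force":{"type":"number"}},"required":["targets"]}

```bash
mkdir -p pics; cat > h.py <<'E'
import numpy as np, cv2
from workcell import bot
def snap(n,f):
    i=bot.camera_info(n); im=bot.snapshot(n)[:,:,::-1].copy(); cv2.imwrite('pics/'+f,im); return im,i
def ray(i,u,v,z):
    K=np.array(i['camera_matrix']);E=np.array(i['extrinsics']);R=E[:3,:3];c=-R.T@E[:3,3]
    d=R.T@np.linalg.solve(K,[u,v,1.]); return c+d*(z-c[2])/d[2]
def proj(i,p):
    K=np.array(i['camera_matrix']);E=np.array(i['extrinsics']);q=K@(E[:3,:3]@np.array(p)+E[:3,3]);return q[:2]/q[2]
E
python3 - <<'E'
from h import *
a,i=snap('top','top.png');b,j=snap('scene','scene.png')
print(i,j,bot.get_state())
E
```

```text
{'camera_matrix': array([[447.66999246,   0.        , 330.50376771],
       [  0.        , 447.66999246, 241.39515509],
       [  0.        ,   0.        ,   1.        ]]), 'extrinsics': array([[-0.01920127, -0.99955228,  0.02294664, -0.22625813],
       [-0.98950901,  0.0157114 , -0.1436143 ,  0.54929497],
       [ 0.14318948, -0.02546348, -0.98936767,  0.95452355],
       [ 0.        ,  0.        ,  0.        ,  1.        ]])} {'camera_matrix': array([[605.02723083,   0.        , 313.62560561],
       [  0.        , 605.02723083, 239.18957024],
       [  0.        ,   0.        ,   1.        ]]), 'extrinsics': array([[ 0.63531464, -0.77217357, -0.01110337, -0.51336168],
       [-0.35692056, -0.28084966, -0.89091592,  0.15717088],
       [ 0.68482335,  0.56997495, -0.45403252,  1.09451273],
       [ 0.        ,  0.        ,  0.        ,  1.        ]])} {'time': 0.1, 'joints': array([-1.36000557e+00,  3.42651014e-01,  1.52490656e+00, -6.49028454e-06,
        1.27541543e+00, -1.45983209e-01]), 'qd': array([ 0.0006044 , -0.00073717, -0.00056553, -0.0013408 , -0.00022989,
       -0.00064514]), 'tau': array([ 1.20794029e-03, -4.32006168e+01, -2.44693261e+01,  7.19347713e-02,
        5.25861117e-02, -5.05601849e-05]), 'tcp_pos': array([ 0.18330869, -0.49157235,  0.22612073]), 'orientation': array([-3.14022608e+00, -1.94653402e-04,  3.56775724e-01]), 'ft_force': array([ 0.2440461 , -0.14382466,  0.80663051]), 'wrist_torque': array([ 0.0397289 ,  0.03973046, -0.0017924 ]), 'grasp_force': 0.0, 'finger_gap': 0.9982538797109549}
```

View pics/top.png

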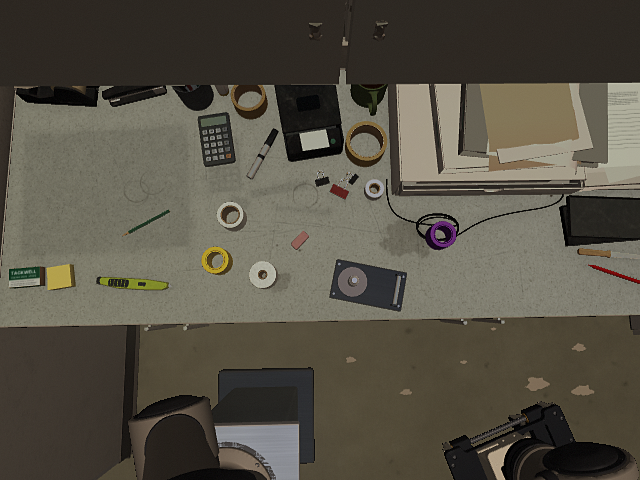

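View pics/scene.png

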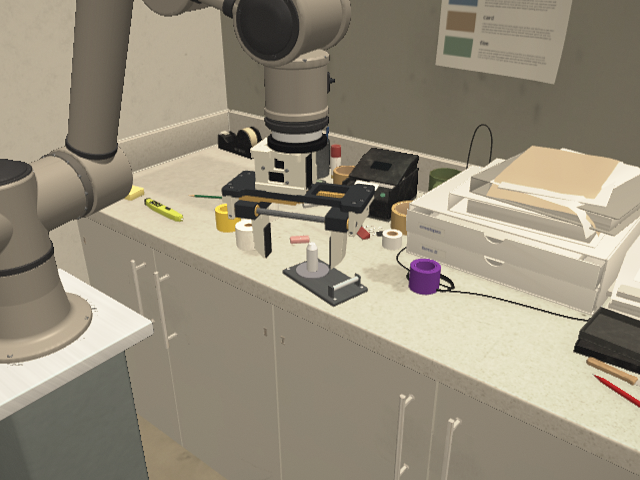

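Top picture: the candidates are the white wide-hole roll at (230,215), white narrow-hole roll (263,275), yellow roll (215,261), purple roll (441,234), brown tapes (248,98) and (365,143), and a small white ring (374,188). The stand's spindle is at about (354,281). By the description I choose (230,215). The scene view shows the same, with the spindle at (312,255).

```bash
python3 - <<'E'
from h import *
a=cv2.imread('pics/top.png');i=bot.camera_info('top');b=cv2.imread('pics/scene.png');j=bot.camera_info('scene')
g=a.min(2); m=(g>175).astype(np.uint8)*255
def fit(m,u,v,r=25):
    s=np.zeros_like(m);cv2.circle(s,(u,v),r,255,-1)
    c=max(cv2.findContours(m&s,0,1)[0],key=cv2.contourArea);return c
for u,v in((230,215),(263,275)):
    c=fit(m,u,v,20); e=cv2.fitEllipse(c); P=np.array([ray(i,*p[0],.05) for p in c])
    (cx,cy),r=cv2.minEnclosingCircle(P[:,:2].astype(np.float32))
    print(u,v,'ell',e,'ctr',ray(i,*e[0],.05),'diam',[x*.9/447 for x in e[1]],'mec',cx,cy,2*r)
print('yellow',ray(i,215,260,.05),'spindle top approx',ray(i,354,280,.074))
# plate corners
hsv=cv2.cvtColor(a,cv2.COLOR_BGR2HSV)
d=((a.max(2)<90)).astype(np.uint8)*255
s=np.zeros_like(d);s[255:318,322:415]=255
c=max(cv2.findContours(d&s,0,1)[0],key=cv2.contourArea);bx=cv2.boxPoints(cv2.minAreaRect(c));print([ray(i,*p,.01).round(4) for p in bx])
crop=np.hstack([cv2.resize(a[185:300,190:300],None,fx=4,fy=4),cv2.resize(a[245:360,325:410],None,fx=4,fy=4)])
cv2.imwrite('pics/c1.png',crop)
E
```

```text
Traceback (most recent call last):
cv2.error: OpenCV(4.12.0) /io/opencv/modules/imgproc/src/shapedescr.cpp:361: error: (-201:Incorrect size of input array) There should be at least 5 points to fit the ellipse in function 'fitEllipseNoDirect'
```

```bash
python3 - <<'E'
from h import *
a=cv2.imread('pics/top.png');i=bot.camera_info('top')
print(a[215,212:250].tolist()); print(a[275,246:282].min(1))
crop=np.hstack([cv2.resize(a[185:300,190:300],None,fx=4,fy=4),cv2.resize(a[245:360,325:410],None,fx=4,fy=4)])
cv2.imwrite('pics/c1.png',crop)
print('yellow',ray(i,215,260,.05),'spindle top approx',ray(i,354,280,.074))
d=((a.max(2)<90)).astype(np.uint8)*255
s=np.zeros_like(d);s[255:318,322:415]=255
c=max(cv2.findContours(d&s,0,1)[0],key=cv2.contourArea);bx=cv2.boxPoints(cv2.minAreaRect(c));print([ray(i,*p,.01).round(4) for p in bx])
for t in(140,155,165,175):
  m=(a.min(2)>t).astype(np.uint8)*255
  for u,v in((230,215),(263,275)):
    s=np.zeros_like(m);cv2.circle(s,(u,v),19,255,-1)
    cs=cv2.findContours(m&s,0,1)[0]
    if not cs: continue
    c=max(cs,key=cv2.contourArea)
    if len(c)<8: continue
    P=np.array([ray(i,*p[0],.05) for p in c])
    (cx,cy),r=cv2.minEnclosingCircle(P[:,:2].astype(np.float32));e=cv2.fitEllipse(c)
    print(t,u,v,cx,cy,2*r,e,ray(i,*e[0],.05))
E
```

```text
[[113, 129, 131], [111, 127, 129], [109, 124, 127], [102, 118, 120], [113, 133, 136], [164, 179, 180], [156, 170, 170], [166, 177, 176], [108, 129, 137], [47, 83, 116], [31, 42, 54], [34, 45, 58], [35, 48, 60], [30, 43, 55], [25, 38, 49], [97, 112, 117], [120, 137, 138], [115, 130, 132], [111, 126, 127], [111, 127, 129], [111, 126, 129], [112, 128, 130], [114, 129, 131], [107, 124, 125], [111, 127, 128], [118, 130, 131], [69, 95, 113], [55, 81, 96], [177, 191, 190], [168, 182, 182], [176, 189, 189], [84, 97, 105], [61, 72, 80], [64, 76, 85], [88, 102, 110], [116, 132, 134], [108, 123, 125], [109, 125, 127]]
[112 105 105 157 160 156 159 152 152 157 161 168  49  22  34  27 112 101
 103  67  35 125 165 161 161 161 164 166 169 182  45  64  77  75  89  90]
yellow [0.50709311 0.01729492 0.05      ] spindle top approx [ 0.45674237 -0.28352469  0.074     ]
[array([ 0.4224, -0.2291,  0.01  ]), array([ 0.5112, -0.2484,  0.01  ]), array([ 0.4761, -0.4121,  0.01  ]), array([ 0.3878, -0.3908,  0.01  ])]
140 230 215 0.6083964705467224 -0.013059895485639572 0.05809923633933067 ((229.62646484375, 21
[... 469 characters left out ...]
904785), 82.52629852294922) [ 0.60888741 -0.01317365  0.05      ]
155 263 275 0.47449180483818054 -0.08547953516244888 0.057889409363269806 ((262.2030029296875, 274.2103271484375), (25.27094841003418, 25.74233055114746), 63.15872573852539) [ 0.4742668  -0.08547876  0.05      ]
165 230 215 0.6089603304862976 -0.02391202189028263 0.04648660868406296 ((96.83128356933594, 194.75750732421875), (71.00848388671875, 291.1075134277344), 97.78246307373047) [0.65674728 0.28018247 0.05      ]
165 263 275 0.47345298528671265 -0.10023973882198334 0.04595154523849487 ((268.78350830078125, 273.7755126953125), (11.440921783447266, 19.197385787963867), 178.37269592285156) [ 0.4749632  -0.09976866  0.05      ]
```

View pics/c1.png

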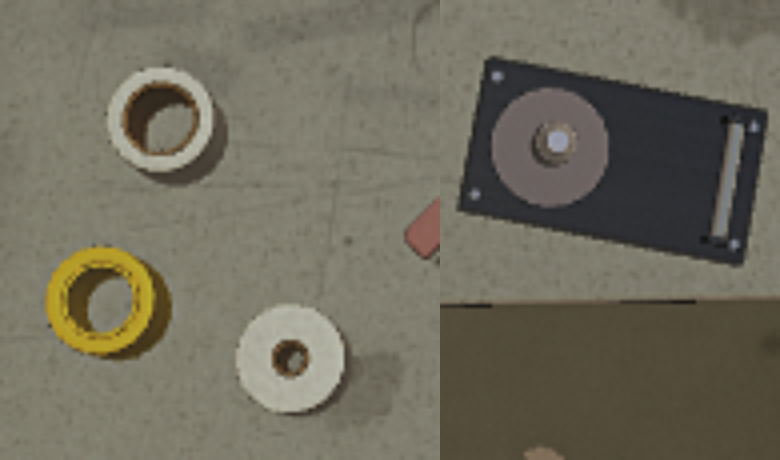

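The crop confirms the choice: the roll at (230,215) is white with a wide brown-lined hole, and the one at (263,275) has the narrow hole. Wide roll is at (0.6085,-0.013), measured 58 mm across. The spindle is at (0.457,-0.283), and the plate outline (91 x 167 mm) agrees. Next I go above the roll with the tool yaw at 0.

arm_command(targets=[[[1,0,0,0,0,0,10.2],[1,0,0,0,0,0,10.2],[1,0.04,-0.045,0,0,0,0],[1,0.04,-0.045,0,0,0,0],[1,0.04,-0.045,0,0,0,0],[1,0.04,-0.045,0,0,0,0],[1,0.04,-0.045,0,0,0,0],[1,0.04,-0.045,0,0,0,0],[1,0.04,-0.045,0,0,0,0],[1,0.04,-0.045,0,0,0,0],[1,0.04,-0.045,0,0,0,0],[1,0.01,-0.02,0,0,0,0]]], force=15)

```text
time: 1.6
tcp_pos: [0.5545, -0.0639, 0.2259]
orientation: [-3.141, 0.001, 0.004]
ft_force: [-0.8, -0.9, -0.1]
finger_gap: 0.999
grasp_force: 0.0
```

```bash
python3 - <<'E'
from h import *
s=bot.get_state();print(s['time'],s['tcp_pos'],s['orientation'])
a,i=snap('wrist','w1.png');print(proj(i,[.6085,-.013,.05]))
np.savez('w1.npz',K=i['camera_matrix'],E=i['extrinsics'])
E
```

```text
1.6 [ 0.55447388 -0.06390304  0.22590935] [-3.14100588e+00  6.30047324e-04  3.76422294e-03]
[258.59820364 163.10850686]
```

View pics/w1.png

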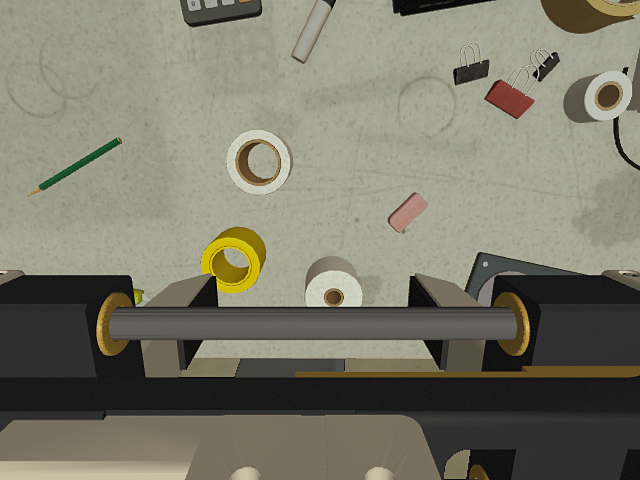

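The wrist view shows the wide roll centred at about (259,162), against a predicted (258.6,163.1). They agree to about 1 mm. The yellow roll (233,265) clears the fingers.

arm_command(targets=[[[1,0.0275,-0.0255,0,0,0,0],[1,0.0275,-0.0255,0,0,0,0],[1,0,0,0,0,0,0],[1,0,0,0.05,0,0,0],[1,0,0,0.05,0,0,0],[1,0,0,0.04,0,0,0],[1,0,0,0,0,0,0]]])

```text
time: 2.52
tcp_pos: [0.605, -0.0163, 0.0838]
orientation: [-3.141, 0.008, -0.0]
ft_force: [0.2, 0.1, 1.2]
finger_gap: 1.002
grasp_force: 0.0
```

```bash
python3 - <<'E'
from h import *
s=bot.get_state();print(s['time'],s['tcp_pos'],s['orientation'])
E
```

```text
2.525 [ 0.60504257 -0.01633129  0.08375071] [-3.14082066e+00  7.72908731e-03 -1.07541870e-04]
```

arm_command(targets=[[[1,0.004,-0.003,0,0,0,0],[1,0,0,0.03,0,0,0],[1,0,0,0.03,0,0,0],[1,0,0,0.01,0,0,0],[1,0,0,0,0,0,0],[1,0,0,0,0,0,0]]])

```text
time: 3.28
tcp_pos: [0.6133, -0.0128, 0.0185]
orientation: [3.141, -0.003, 0.001]
ft_force: [-0.7, -0.3, 0.0]
finger_gap: 1.001
grasp_force: 0.0
```

arm_command(targets=[[[1,-0.004,0,0.004,0,0,0],[1,0,0,0,0,0,0],[1,0,0,0,0,0,0],[-0.2,0,0,0,0,0,0],[-0.2,0,0,0,0,0,0],[-0.2,0,0,0,0,0,0],[-0.2,0,0,0,0,0,0],[-0.2,0,0,0,0,0,0],[-0.2,0,0,0,0,0,0]]], force=15)

```text
time: 4.4
tcp_pos: [0.6081, -0.0126, 0.0127]
orientation: [3.142, -0.0, 0.001]
ft_force: [1.2, 0.0, 0.3]
finger_gap: 0.653
grasp_force: 15.0
```

Gripped at 60 mm with 15 N. Lift and travel to just over the spindle.

arm_command(targets=[[[-0.2,0,0,-0.02,0,0,0],[-0.2,0,0,-0.035,0,0,0],[-0.2,0,0,-0.045,0,0,0],[-0.2,0,0,-0.02,0,0,0],[-0.2,-0.015,0.025,0,0,0,0],[-0.2,-0.022,0.04,0,0,0,0],[-0.2,-0.026,0.045,0,0,0,0],[-0.2,-0.026,0.045,0,0,0,0],[-0.2,-0.026,0.045,0,0,0,0],[-0.2,-0.022,0.04,0,0,0,0],[-0.2,-0.014,0.03,0,0,0,0],[-0.2,0,0,0,0,0,0]]])

```text
time: 5.9
tcp_pos: [0.4562, -0.2847, 0.1327]
orientation: [3.141, 0.0, -0.003]
ft_force: [-0.2, -0.6, -0.9]
finger_gap: 0.653
grasp_force: 15.0
```

arm_command(targets=[[[-0.2,0,0,0,0,0,0],[-0.2,0,0,0,0,0,0]]])

```text
time: 6.15
tcp_pos: [0.4576, -0.2818, 0.1327]
orientation: [-3.141, 0.0, 0.002]
ft_force: [0.4, 0.1, -1.1]
finger_gap: 0.655
grasp_force: 15.0
```

```bash
python3 - <<'E'
from h import *
s=bot.get_state();print(s['time'],s['tcp_pos'],s['orientation'],s['grasp_force'],s['finger_gap'])
a,i=snap('wrist','w2.png');b,j=snap('scene','s2.png');t,k=snap('top','t2.png')
P=[.457,-.283,.074];x,y,z=s['tcp_pos'];print('pred wrist',proj(i,P),'scene',proj(j,P),proj(j,[x,y,z-.013]),'top',proj(k,[x,y,z+.037]))
u,v=map(int,proj(j,P));
cv2.imwrite('pics/c2.png',np.hstack([cv2.resize(b[v-110:v+60,u-100:u+100],(600,510))]))
E
```

```text
6.15 [ 0.45764933 -0.28175173  0.13268665] [-3.14136439e+00  6.33888733e-05  2.10065646e-03] 14.99995983671397 0.654680582258454
pred wrist [315.72584402 258.43329555] scene [310.97142856 242.98708623] [310.3909628  222.11149021] top [356.79768819 276.63728446]
```

View pics/c2.png

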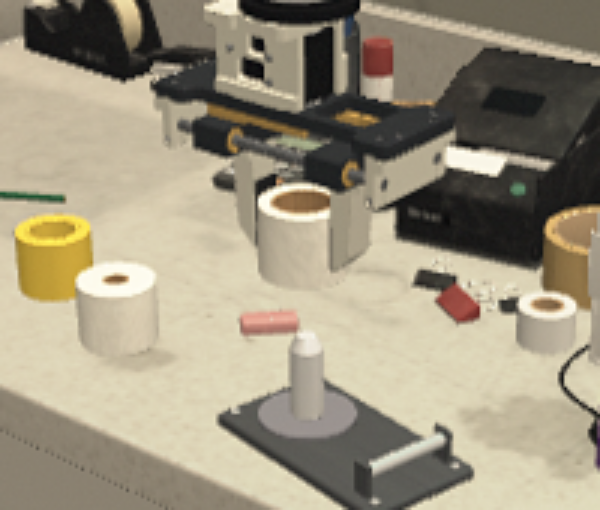

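View pics/w2.png

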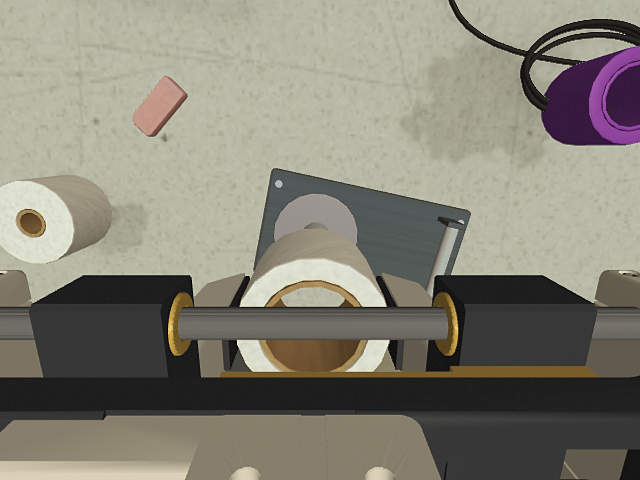

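The crop shows the roll gripped level above the spindle, whose tip at (312,244) matches the predicted (311,243). The wrist view shows the hole centre at about (315,325), symmetric between the fingers over the stand. Clearance is 7 mm radially, so I lower it.

arm_command(targets=[[[-0.2,0,0.001,0.015,0,0,0],[-0.2,0,0,0.015,0,0,0],[-0.2,0,0,0.015,0,0,0],[-0.2,0,0,0.015,0,0,0],[-0.2,0,0,0,0,0,0],[-0.2,0,0,0,0,0,0]]])

```text
time: 7.05
tcp_pos: [0.4575, -0.284, 0.0729]
orientation: [3.141, -0.0, 0.001]
ft_force: [-0.0, -0.3, -1.2]
finger_gap: 0.655
grasp_force: 15.0
```

```bash
python3 - <<'E'
from h import *
s=bot.get_state();print(s['time'],s['tcp_pos'],s['ft_force'],s['wrist_torque'])
b,j=snap('scene','s3.png');w,i=snap('wrist','w3.png')
cv2.imwrite('pics/c3.png',np.hstack([cv2.resize(b[170:300,250:380],(400,400)),cv2.resize(w[150:400,200:450],(400,400))]))
E
```

```text
7.05 [ 0.45745431 -0.28396473  0.0729039 ] [-0.04282649 -0.32611929 -1.18506379] [ 0.00406876 -0.00671652 -0.00259526]
```

View pics/c3.png

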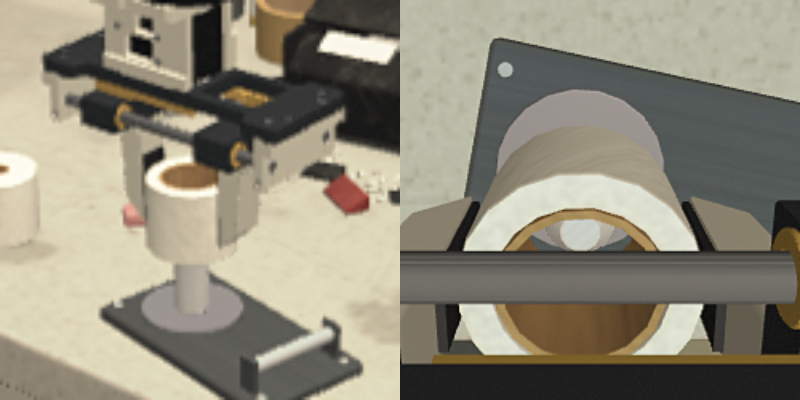

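The left crop shows the spindle entering the roll. The right crop shows the spindle tip at (580,233), inside the hole and laterally centred, with no contact force. I continue slowly.

arm_command(targets=[[[-0.2,0,0,0.012,0,0,0],[-0.2,0,0,0.012,0,0,0],[-0.2,0,0,0.01,0,0,0],[-0.2,0,0,0.006,0,0,0],[-0.2,0,0,0.003,0,0,0],[-0.2,0,0,0,0,0,0],[-0.2,0,0,0,0,0,0]]])

```text
time: 8.02
tcp_pos: [0.4574, -0.2839, 0.03]
orientation: [3.141, -0.0, 0.001]
ft_force: [0.0, 0.5, -1.3]
finger_gap: 0.646
grasp_force: 15.0
```

arm_command(targets=[[[-0.2,0,0,0.001,0,0,0],[-0.2,0,0,0.001,0,0,0],[-0.2,0,0,0.001,0,0,0],[-0.2,0,0,0,0,0,0],[-0.2,0,0,0,0,0,0]]])

```text
time: 8.65
tcp_pos: [0.4572, -0.2837, 0.0267]
orientation: [3.142, 0.0, 0.001]
ft_force: [0.3, -0.0, -1.2]
finger_gap: 0.653
grasp_force: 15.0
```

No contact yet, so I keep inching down.

arm_command(targets=[[[-0.2,0,0,0.0007,0,0,0],[-0.2,0,0,0,0,0,0]]])

```text
time: 8.9
tcp_pos: [0.4573, -0.2838, 0.0266]
orientation: [3.141, -0.0, 0.001]
ft_force: [-2.0, 1.6, 5.5]
finger_gap: 0.653
grasp_force: 15.0
```

arm_command(targets=[[[-0.2,0,0,0.0005,0,0,0],[-0.2,0,0,0,0,0,0]]])

```text
time: 9.15
tcp_pos: [0.4573, -0.2838, 0.0266]
orientation: [3.141, -0.0, 0.001]
ft_force: [-3.4, 2.2, 9.7]
finger_gap: 0.654
grasp_force: 15.0
```

Contact came at the expected height (0.0266), so it is seated. I relieve the load, open gently and retreat straight up.

arm_command(targets=[[[-0.2,0,0,-0.001,0,0,0],[0.4,0,0,0,0,0,0],[0.6,0,0,0,0,0,0],[1,0,0,0,0,0,0],[1,0,0,0,0,0,0],[1,0,0,0,0,0,0],[1,0,0,-0.01,0,0,0],[1,0,0,-0.03,0,0,0],[1,0,0,-0.04,0,0,0],[1,0,0,-0.04,0,0,0],[1,0,0,-0.03,0,0,0],[1,0,0,0,0,0,0]]])

```text
time: 10.65
tcp_pos: [0.4584, -0.2846, 0.1797]
orientation: [3.138, -0.005, 0.001]
ft_force: [0.1, 0.9, -0.9]
finger_gap: 1.002
grasp_force: 0.0
```

```bash
python3 - <<'E'
from h import *
s=bot.get_state();print(s['time'],s['tcp_pos'],s['ft_force'],s['finger_gap'])
b,j=snap('scene','s4.png');w,i=snap('wrist','w4.png')
print(proj(j,[.457,-.283,.064]))
cv2.imwrite('pics/c4.png',np.hstack([cv2.resize(b[170:300,230:380],(460,400)),cv2.resize(w[100:350,200:410],(336,400))]))
E
```

```text
10.65 [ 0.45836449 -0.28463739  0.1796591 ] [ 0.12230168  0.85013662 -0.89340805] 1.0015296254950703
[311.03652446 247.40165471]
```

View pics/c4.png

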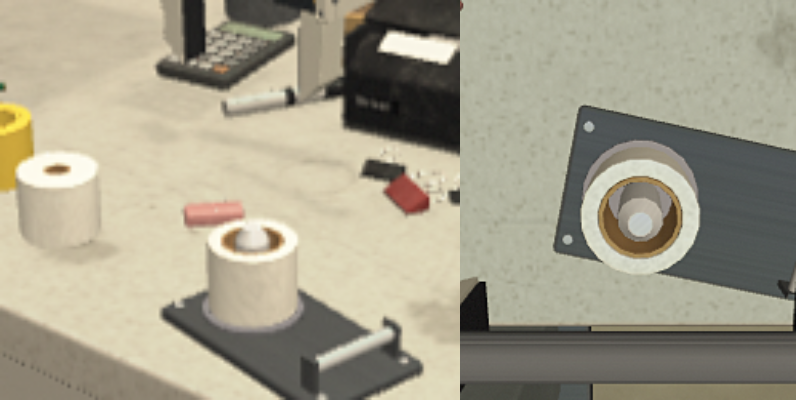

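The roll sits flat on the disc, with the spindle through its core at crop (252,237). The narrow roll is untouched and the gripper is clear.

```bash
python3 -c "
from workcell import bot
print(bot.finish_job())"
```

```text
the job is handed in; nothing more can be done
None
```

The wide-core roll is seated flat on the disc over the spindle and released, the narrow-core roll was left where it stood, and I handed the job in at about 11 s on the robot's clock.

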